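Size a stone display ring on the stepped gauge

TASK

Take the stone ring out of the green-marked stall of the rack, lay it flat on the tan leather mat and let go, then take it afresh in a way that leaves the bore free and slide it down over the stepped gauge until it stops, and let go there: the colour of the collar it stops on is its size. Then lift it off and lay it flat, well centred, on the coaster of that colour. Never drop the ring, and leave the other two rings, the model car and the bust where they are.

Things in the scene. Friction and masses are not known exactly. Their poses are not given: they have to be found in the camera images.
- rack: Fixed wooden rack, 86 mm deep (x), 258 mm wide (y). Origin: centre of the underside; its own -x side is open, roughly to the robot. 6 mm floor; three stalls at its y = -84, 0, +84 mm, each 78 mm wide; 7 mm side walls from x = -39 mm back and a back wall (face at x = +39 mm) reach 42 mm above the desk. Each stall holds a ring centred at about x = -2 mm, underside 6 mm above the desk.
- marked_stall (a point): Centre of the floor of the marked stall, at the rack's -y end (rack x -2, y -84 mm, 6 mm above the desk): green block (20 x 50 x 42 mm) behind the back wall, green strip at the front edge. The ring starting here is the one to size. Fingers do not fit between it and the walls: pinch its wall at the open front, one finger in the bore and one before the ring.
- ring_a: A white polished stone ring, outside diameter 70 mm, 30 mm high, about 160 g, lying flat. Its plain round bore is 37, 45.5 or 54 mm wide: each of the three rings has a different one, and this list does not say which. Origin: centre of the underside, z up along the bore.
- ring_b: A white polished stone ring, outside diameter 70 mm, 30 mm high, about 160 g, lying flat. Its plain round bore is 37, 45.5 or 54 mm wide: each of the three rings has a different one, and this list does not say which. Origin: centre of the underside, z up along the bore.
- ring_c: A white polished stone ring, outside diameter 70 mm, 30 mm high, about 160 g, lying flat. Its plain round bore is 37, 45.5 or 54 mm wide: each of the three rings has a different one, and this list does not say which. Origin: centre of the underside, z up along the bore.
- mat: Fixed square tan leather mat, 110 x 110 x 4 mm, flat on the desk. Origin: centre of the underside.
- gauge: Fixed upright stepped gauge, 98 mm tall. Origin: centre of its underside, z up its axis. Collars from the top: red 41.6 mm wide, top at 73 mm height; yellow 50 mm, top at 59 mm; blue 60 mm, top at 45 mm, bottom at 31 mm; upper edges bevelled 1.3 mm. Below: brass stem 44 mm wide, wooden foot 92 mm wide and 13 mm high. Above: brass spindle.
- gauge_tip (a point): Top of the gauge's spindle on its axis, 98 mm above its origin; the spindle is 12 mm wide here, 33 mm from 82 mm height down to the red collar. The 37 mm bore stops on the red collar's top, 45.5 on yellow, 54 on blue: the ring's origin is then 73, 59 or 45 mm above the gauge's origin. Each bore is about 4 mm wider than what it passes.
- coaster_red: Fixed round coaster, red top, 104 mm wide, 5 mm thick. Origin: centre of the underside.
- coaster_yellow: Fixed round coaster, yellow top, 104 mm wide, 5 mm thick. Origin: centre of the underside.
- coaster_blue: Fixed round coaster, blue top, 104 mm wide, 5 mm thick. Origin: centre of the underside.
- model_car: Loose red model car, 95 x 46 x 39 mm, a bystander. Origin: centre of the underside, x along the car.
- bust: Loose white ceramic bust, 64 mm wide, 126 mm tall, a bystander. Origin: centre of the underside.

How it is judged:
By the outcome, as a careful person would: the job done as asked, in the order asked, and still so for the second after the job is handed in, with the robot touching nothing.
It also fails if it takes over 67 s, if anything falls off the work surface, if the arm or the gripper's body presses on something with over 40 N, if the wrist force passes 120 N, or if a joint passes its speed limit or range.

ROBOT

A 6-joint arm with a two-finger parallel gripper is mounted at the origin on the work surface. World frame = base frame: x ahead of the robot, y to its left, z up, the work surface at z = 0. Lengths are in m, angles in degrees, forces in N, time in s.
With the tool pointing down it reaches from about 0.3 to 0.75 m from the base axis. Payload 8.5 kg.
Tool frame: the origin (TCP) lies at the very end of the fingers, on their centre line; the grasp point (between the pads) lies 19 mm behind it; z points along the fingers, y is the line along which they close (so a half turn about z gives the same grasp; the last joint's range is limited). The gripper opens to 85 mm and grips with 20 to 120 N. Pads are 22 mm wide; open, the fingers measure 114 mm over their backs; the gripper's body (76 mm by 85 mm) begins 54 mm behind the grasp point. The pads swing forward as they close: fully open they stand 13 mm farther back than shut.
Start: joints at [-12.336, 21.807, 74.336, -0, 83.858, -12.336], TCP at [0.55, 0, 0.231] pointing down, gripper open.
Joint ranges: [-178.18, 178.18], [-50.72, 133.34], [12.68, 142.11], [-81.47, 261.47], [9.98, 163.14], [-165.26, 165.26]. Speed limits (degrees/s): [136.94, 136.94, 180, 180, 180, 180].

INTERFACE

Orientations are given as a 3x3 rotation matrix whose columns are the frame's x, y, z axes.
In Python, from rig import env gives the robot as it stands.
- The arm moves only by the tool move_arm, never from a script. Its argument "plan" is a list of rows, each a list of 7 numbers: the turn, a rotation vector about the tool's x, y, z in degrees, then the shift along the tool's x, y, z in cm, then the gripper command: -1 is shut, 1 is fully open, values between are in proportion. In form: [[ax, ay, az, tx, ty, tz, jaw], ...]. A call has 1 to 5 rows; each row is the pose to reach, as a shift and turn from the pose commanded when the call began, along the tool's axes at that moment; what a row does not reach only later rows make up. A row lasts 1/10 s, in which the tool goes at most 50 mm and 8.59 degrees, less where a joint would pass 70% of its speed; a pose out of reach is approached as far as the arm can. A call with a gripper value outside its range is refused whole. The fingers move at their own pace and stop on an object; "squeeze" is the grip in N (left out, the last holds). Time passes only in rows, so rows that repeat a pose let the fingers close. It gives the time, the measured TCP pose, the force, the opening and the grip force at its end, in the units of the state.
- env.observe(): the state, without advancing time (a new reading comes with each control period).
- env.get_image(name): name is "scene" or "side" or "wrist"; returns a dict with "color" (384x512x3 uint8, red, green, blue), "fov_y" (degrees; the focal length in pixels is half the picture's height over the tangent of half this angle, whatever the lens; pixels are square), "cx", "cy" (the principal point, pixels), "R" (3x3) and "t" (3): a world point X has camera coordinates R X + t. Camera axes: x right, y down, z forward; pixel columns grow to the right and rows downward; lengths in m; the calibration is good to about 2 mm. A picture is of the moment at which its call begins. There is no depth.
- env.close_job(): hands the job in; it is judged then, once.
Trained networks look in a picture, given as the dict that the camera call returned (one of the last four; its "shot" number tells which), for a name from the list of things; names that differ only in an ending like _2 or _b are one class to them, and where a whole thing is asked for, a point or a joint stands for the part that bears it (a point fixed in the world has none). Each returns a list of dicts, best first, with "conf" (0 to 1); they miss things now and then, are a little off and sometimes report something else, mostly with a low value. They report only what shows in the picture. A call takes as long as a camera call.
- env.outline_of(target, picture): "mask" (384x512 bool, what is visible of it) and "bbox" ([centre column, centre row, width, height] in pixels, round what is visible of it).
- env.tip_of(target, picture): "pixel" ([column, row] in pixels: a listed point, or the origin of a listed thing).
The state is a dict: "time_s": time; "q": joint angles; "qvel": joint speeds; "joint_efforts": joint torques, N m; "position": TCP position; "tool_rot": TCP orientation; "ft_force": force on the tool from outside, world axes, zero at the start; "wrist_torque": the same for the moment, N m; "grip_width": finger opening in m; "gripper_force": force on a finger pad.
Only numpy, scipy, OpenCV 4.12 (cv2) and the standard library are available. Lean on these libraries where they do the work, as an engineer would, in place of code of your own. Each camera call takes 0.05 s, during which the arm holds its last target. There are 200 camera calls.

## Working session

There is one attempt and no reset: what is moved stays moved. The work goes in short steps, Python scripts to look and compute and a tool call to move; the robot and the scene stay as the last step left them, time stands still between calls to the robot, and variables do not carry over. Pictures are saved under pics/ and viewed, at most 10 in all, crops included, and the job is handed in when it is done.

Besides the shell and the picture viewer there is one more tool, called after "Request:" as name(argument=value, ...) on one line, values as JSON. move_arm: Moves the arm, as the interface text tells. Its arguments: {"type":"object","properties":{"plan":{"type":"array"},"squeeze":{"type":"number"}},"required":["plan"]}

```bash
ls; mkdir -p pics
cat > h.py <<'E'
import numpy as np, cv2
from rig import env
def K(p):
    f=192/np.tan(np.radians(p["fov_y"])/2); return f
def ray(p,px):
    R=np.array(p["R"]);t=np.array(p["t"]);f=K(p)
    d=R.T@np.array([(px[0]-p["cx"])/f,(px[1]-p["cy"])/f,1]); return -R.T@t,d
def atz(p,px,z):
    c,d=ray(p,px); return c+d*(z-c[2])/d[2]
def proj(p,X):
    c=np.array(p["R"])@np.array(X)+np.array(p["t"]); f=K(p); return np.array([p["cx"]+f*c[0]/c[2],p["cy"]+f*c[1]/c[2]])
def tri(obs):
    A=np.zeros((3,3));b=np.zeros(3)
    for p,px in obs:
        c,d=ray(p,px);d=d/np.linalg.norm(d);M=np.eye(3)-np.outer(d,d);A+=M;b+=M@c
    return np.linalg.solve(A,b)
def save(p,n): cv2.imwrite("pics/"+n,p["color"][:,:,::-1])
E
python3 - <<'E'
from h import *
np.set_printoptions(precision=4,suppress=True)
P={n:env.get_image(n) for n in("scene","side","wrist")}
big=[]
for n,p in P.items(): save(p,n+"0.png"); print(n,p["fov_y"],(-np.array(p["R"]).T@np.array(p["t"])))
Z={"rack":0,"marked_stall":.006,"ring_a":.006,"mat":0,"gauge":0,"gauge_tip":.098,"coaster_red":0,"coaster_yellow":0,"coaster_blue":0,"model_car":0,"bust":0}
for k,z in Z.items():
    for n,p in P.items():
        for r in env.tip_of(k,p)[:3]:
            if r["conf"]>.3: print(k,n,round(r["conf"],2),np.round(r["pixel"],1),atz(p,r["pixel"],z)[:2])
print(env.observe()["time_s"],env.observe()["tool_rot"])
E
python3 -c "
import cv2,numpy as np
a=[cv2.imread('pics/%s0.png'%n) for n in('scene','side')]
cv2.imwrite('pics/c0.png',cv2.resize(np.vstack(a),(800,600)) if 0 else np.hstack([cv2.resize(x,(400,300)) for x in a]))"
```

```text
pics
scene 57.89426423181907 [ 1.0998 -0.1704  0.7533]
side 47.31976165358521 [ 0.437  -0.8495  0.645 ]
wrist 64.07902829836536 [0.5495 0.0784 0.3742]
rack scene 0.95 [327.9 168.7] [0.5498 0.2909]
rack side 0.62 [221.7 187. ] [0.5513 0.3015]
marked_stall scene 0.93 [304.6 172. ] [0.5405 0.2184]
marked_stall side 0.76 [219.4 200.1] [0.5339 0.2169]
ring_a scene 0.8 [361.1 161.8] [0.5667 0.3924]
ring_a scene 0.76 [305.5 174.5] [0.55   0.2164]
ring_a scene 0.67 [330.8 165.1] [0.5449 0.3022]
ring_a side 0.71 [219.4 185.2] [0.545  0.3033]
ring_a side 0.53 [282.6 252.3] [ 0.6489 -0.055 ]
ring_a side 0.48 [220.  198.6] [0.5366 0.2248]
ring_a wrist 0.55 [218.3 359.7] [ 0.4878 -0.3088]
ring_a wrist 0.54 [318.5 279.7] [ 0.6326 -0.1672]
mat scene 0.58 [231.5 230.2] [ 0.6433 -0.0423]
mat side 0.97 [282.5 252. ] [ 0.6509 -0.0464]
mat side 0.61 [322.9 346.7] [ 0.6534 -0.3355]
mat wrist 0.89 [336.1 194. ] [ 0.6489 -0.044 ]
gauge scene 0.83 [115.9 221.2] [ 0.5061 -0.3098]
gauge side 0.71 [234.2 352.3] [ 0.4925 -0.3125]
gauge side 0.43 [207.7 252. ] [ 0.4767 -0.0064]
gauge wrist 0.9 [220.1 358.7] [ 0.
[... 428 characters left out ...]
.2] [ 0.4585 -0.1595]
coaster_yellow side 0.44 [222.5 183.9] [0.5563 0.3201]
coaster_yellow wrist 0.59 [197.3 273.4] [ 0.4636 -0.1611]
coaster_blue scene 0.68 [221.  183.1] [ 0.4856 -0.017 ]
coaster_blue side 0.7 [209.  252.5] [ 0.4795 -0.0091]
coaster_blue side 0.58 [321.1 346.9] [ 0.65   -0.3352]
coaster_blue wrist 0.64 [199.7 172.5] [ 0.4755 -0.0156]
model_car scene 0.65 [115.5 270.5] [ 0.646  -0.3312]
model_car side 0.76 [320.5 344.6] [ 0.6506 -0.33  ]
model_car wrist 0.48 [325.2 366.5] [ 0.6539 -0.3286]
bust scene 0.68 [275.5 262.5] [0.7675 0.0243]
bust side 0.66 [317.  224.8] [0.7668 0.0448]
bust wrist 0.87 [437.3 138.4] [0.7661 0.0269]
1.8 [[-0.  1. -0.]
 [ 1.  0.  0.]
 [ 0. -0. -1.]]
```

View pics/scene0.png

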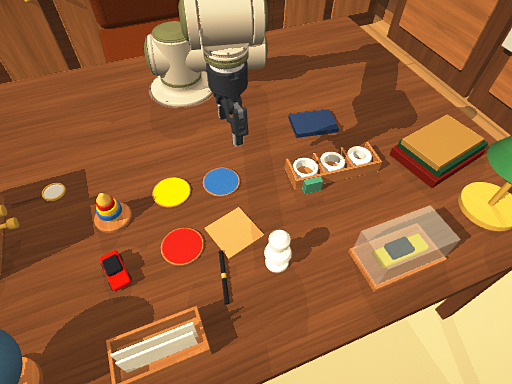

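View pics/side0.png

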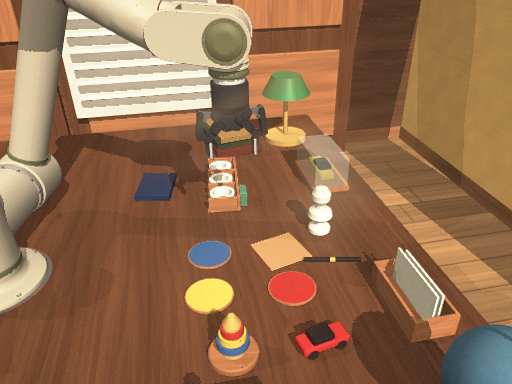

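The pictures show the rack at about (333,165) in the scene view, with the green mark at the near end (305,175). The gauge is at (112,212), the mat at (234,232), and the coasters are yellow (172,192), blue (221,181) and red (182,246). Next I move the wrist camera over the marked stall.

Request:
move_arm(plan=[[0,0,0,5,0,0,1],[0,0,0,10,0,0,1],[0,0,0,15,0,0,1],[0,0,0,20,-1,0,1],[0,0,0,24,-2,0,1]])

```text
time_s: 2.3
position: [0.5293, 0.2424, 0.2312]
tool_rot: [[-0.001, 1.0, -0.0], [1.0, 0.001, 0.0], [0.0, -0.0, -1.0]]
ft_force: [1.3, -0.0, 0.6]
grip_width: 0.0853
gripper_force: 0.0
```

Request:
move_arm(plan=[[0,0,0,0,0,0,1],[0,0,0,0,0,0,1]])

```text
time_s: 2.5
position: [0.5297, 0.2406, 0.2313]
tool_rot: [[-0.002, 1.0, -0.0], [1.0, 0.002, -0.0], [-0.0, -0.0, -1.0]]
ft_force: [0.1, -0.0, 0.2]
grip_width: 0.0853
gripper_force: 0.0
```

Run:
```python
from h import *
np.set_printoptions(precision=4,suppress=True)
p=env.get_image("wrist"); save(p,"w1.png")
for k,z in {"rack":0,"marked_stall":.006}.items():
    for r in env.tip_of(k,p)[:2]: print(k,r["conf"],r["pixel"],atz(p,r["pixel"],z))
for r in env.outline_of("ring_a",p):
    m=r["mask"].astype(np.uint8)
    c,h=cv2.findContours(m,cv2.RETR_CCOMP,cv2.CHAIN_APPROX_NONE)
    print(r["conf"],r["bbox"])
    for cc in c:
        if len(cc)>20:
            w=np.array([atz(p,x[0],.036) for x in cc])[:,:2].astype(np.float32)
            (x,y),rad=cv2.minEnclosingCircle(w); e=cv2.fitEllipse(w*1000); print("   ",len(cc),x,y,2000*rad,np.array(e[0]),np.array(e[1]))
o=env.observe();print(o["time_s"],o["position"])
```

```text
rack 0.94 [279.2, 109.8] [0.5539 0.3009 0.    ]
marked_stall 0.74 [264.1, 180.8] [0.5366 0.2156 0.006 ]
0.89 [288.1, 33.4, 69.9, 66.8]
    212 0.5578059554100037 0.3787308931350708 71.52070105075836 [557.5462 377.0316] [63.3392 70.1162]
    99 0.5570011734962463 0.37791144847869873 36.526307463645935 [556.7549 376.9834] [31.5965 35.2114]
0.65 [277.1, 113.4, 66.1, 64.6]
    183 0.5487063527107239 0.2965521514415741 69.56589221954346 [548.5266 296.7027] [67.4532 68.101 ]
    113 0.5473536849021912 0.29816195368766785 44.258881360292435 [547.5155 298.1271] [42.6671 42.9539]
2.7 [0.5304 0.2388 0.2314]
```

View pics/w1.png

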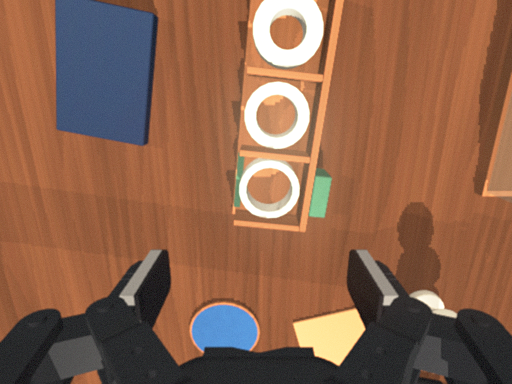

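The wrist view shows the marked ring at (269,187), the widest bore of the three. The rack is yawed by a few degrees, with the green strip on its left (front) side. I'll fit the ring exactly.

Run:
```python
from h import *
from scipy.optimize import least_squares
np.set_printoptions(precision=4,suppress=True)
im=cv2.imread("pics/w1.png"); p=env.get_image("wrist")
hsv=cv2.cvtColor(p["color"],cv2.COLOR_RGB2HSV)
m=((hsv[...,1]<70)&(hsv[...,2]>120)).astype(np.uint8); m[:, :225]=0; m[:,310:]=0; m[225:]=0
for (a,b) in((0,70),(75,150),(150,225)):
    s=m.copy(); s[:a]=0; s[b:]=0
    c,_=cv2.findContours(s,cv2.RETR_CCOMP,cv2.CHAIN_APPROX_NONE)
    for cc in c:
        if len(cc)<50: continue
        w=np.array([atz(p,x[0],.036)[:2] for x in cc])*1000
        f=lambda v:np.hypot(w[:,0]-v[0],w[:,1]-v[1])-v[2]
        r=least_squares(f,[*w.mean(0),30],loss="soft_l1"); print(len(cc),r.x[:2],"dia",2*r.x[2],"rms",np.std(f(r.x)))
# rack direction: green strip and outer edges
o=env.observe();print(o["time_s"],o["position"],o["tool_rot"])
```

```text
209 [553.9436 375.4883] dia 61.51487004837708 rms 2.394444201052702
99 [556.9936 377.2923] dia 32.873705729317166 rms 0.7163996297550703
186 [548.7438 296.4135] dia 69.16766705279343 rms 0.3435471759493754
114 [547.8322 297.5615] dia 42.828719534601376 rms 0.32562523306493435
248 [538.9015 214.8415] dia 73.54266962250871 rms 3.32347082646312
114 [541.0971 217.8944] dia 46.9616803386155 rms 1.2442147248200737
2.75 [0.5304 0.2389 0.2314] [[ 0.0018  1.      0.0001]
 [ 1.     -0.0018 -0.    ]
 [-0.      0.0001 -1.    ]]
```

Request:
move_arm(plan=[[0,0,3,-1,-1,4,-0.3],[0,0,6.3,-2.3,-2.2,8,-0.3],[0,0,6.3,-2.3,-2.2,12,-0.3],[0,0,6.3,-2.3,-2.2,16,-0.3],[0,0,6.3,-2.3,-2.2,16,-0.3]], squeeze=50)

```text
time_s: 3.25
position: [0.5058, 0.2157, 0.0674]
tool_rot: [[0.111, 0.994, -0.009], [0.994, -0.111, -0.002], [-0.003, -0.009, -1.0]]
ft_force: [0.2, 0.0, 1.2]
grip_width: 0.0301
gripper_force: 0.0
```

Request:
move_arm(plan=[[0,0,0,0,0,0,-0.3],[0,0,0,0,0,0,-0.3]])

```text
time_s: 3.45
position: [0.5093, 0.217, 0.0735]
tool_rot: [[0.11, 0.994, 0.004], [0.994, -0.11, 0.001], [0.001, 0.004, -1.0]]
ft_force: [-1.1, 0.7, 0.8]
grip_width: 0.03
gripper_force: 0.0
```

Run:
```python
from h import *
np.set_printoptions(precision=4,suppress=True)
p=env.get_image("wrist"); s=env.get_image("side"); q=env.get_image("scene")
o=env.observe();print(o["time_s"],o["position"],o["grip_width"])
a=p["color"].copy()
def cir(p,a,c,r,z,col):
    for t in np.linspace(0,2*np.pi,60):
        u=proj(p,[c[0]+r*np.cos(t),c[1]+r*np.sin(t),z]); cv2.circle(a,(int(u[0]),int(u[1])),0,col,-1)
for P,A in((p,a),):
    cir(P,A,(.539,.2135),.035,.036,(255,0,0)); cir(P,A,(.539,.2135),.027,.036,(0,0,255))
    cir(P,A,(.508,.217),.002,.036,(255,0,255))
b=s["color"][130:230,180:290]; b=cv2.resize(b,None,fx=3.5,fy=3.84)
c=q["color"][110:210,250:360]; c=cv2.resize(c,None,fx=3.5,fy=3.84)
cv2.imwrite("pics/w2.png",cv2.resize(np.hstack([a,b[:384]])[:,:,::-1],(800,343)))
cv2.imwrite("pics/w2.png",np.vstack([cv2.resize(a,(512,384))[:,:,::-1][:384],np.zeros((1,512,3),np.uint8)])) if 0 else None
```

```text
3.6 [0.5088 0.2171 0.073 ] 0.029931370387834125
```

View pics/w2.png

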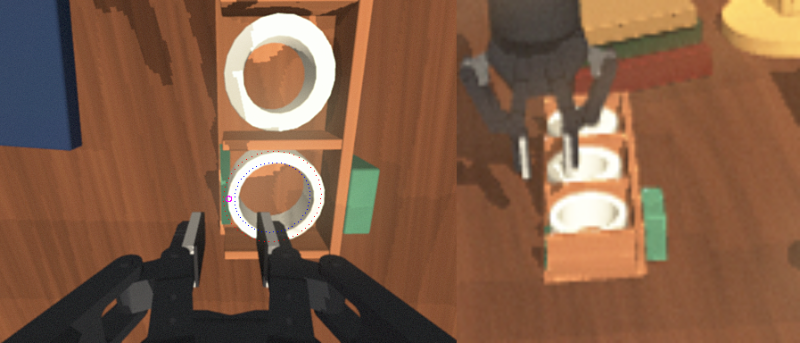

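The overlay of the predicted circles matches the marked ring at (277,195). The fingers straddle its front wall, so I descend and pinch.

Request:
move_arm(plan=[[0,0,0,0,0,2.5,-0.3],[0,0,0,0,0,4.5,-0.3],[0,0,0,0,0,5.8,-0.3],[0,0,0,0,0,5.8,-0.3],[0,0,0,0,0,5.8,-0.3]])

```text
time_s: 4.1
position: [0.5084, 0.2171, 0.0141]
tool_rot: [[0.11, 0.994, 0.001], [0.994, -0.11, 0.0], [0.0, 0.001, -1.0]]
ft_force: [0.4, 0.8, -0.8]
grip_width: 0.0302
gripper_force: 0.0
```

Request:
move_arm(plan=[[0,0,0,0,0,0,-1],[0,0,0,0,0,0,-1],[0,0,0,0,0,0,-1],[0,0,0,0,0,0,-1],[0,0,0,0,0,0,-1]])

```text
time_s: 4.6
position: [0.5086, 0.2172, 0.0145]
tool_rot: [[0.11, 0.994, 0.002], [0.994, -0.11, 0.001], [0.001, 0.002, -1.0]]
ft_force: [0.1, 0.5, 6.6]
grip_width: 0.0078
gripper_force: 46.8
```

Request:
move_arm(plan=[[0,0,0,0,0,-0.5,-1],[0,0,0,0,0,-1.5,-1],[0,0,0,0,0,-3,-1],[0,0,0,0,0,-5,-1],[0,0,0,0,0,-7,-1]], squeeze=60)

```text
time_s: 5.1
position: [0.5077, 0.2169, 0.0845]
tool_rot: [[0.11, 0.994, -0.0], [0.994, -0.11, -0.0], [-0.0, -0.0, -1.0]]
ft_force: [-0.4, 0.2, -1.7]
grip_width: 0.0073
gripper_force: 55.5
```

Request:
move_arm(plan=[[0,0,0,0,0,-1,-1],[0,0,0,0,0,-1,-1],[0,0,0,0,0,-1,-1]])

```text
time_s: 5.4
position: [0.5076, 0.2169, 0.0929]
tool_rot: [[0.11, 0.994, -0.001], [0.994, -0.11, -0.0], [-0.0, -0.001, -1.0]]
ft_force: [-0.7, -0.1, -1.4]
grip_width: 0.0072
gripper_force: 55.4
```

Run:
```python
from h import *
np.set_printoptions(precision=4,suppress=True)
p=env.get_image("wrist");s=env.get_image("side"); 
cv2.imwrite("pics/w3.png",cv2.resize(np.hstack([p["color"],s["color"]])[:,:,::-1],(800,300)))
o=env.observe();print(o["time_s"],o["position"],o["grip_width"],o["ft_force"],o["wrist_torque"],o["gripper_force"])
```

```text
5.5 [0.5075 0.2169 0.0924] 0.007282090142869959 [ 0.6624 -0.735  -1.6498] [-0.0457  0.054   0.0339] 55.413985577761196
```

View pics/w3.png

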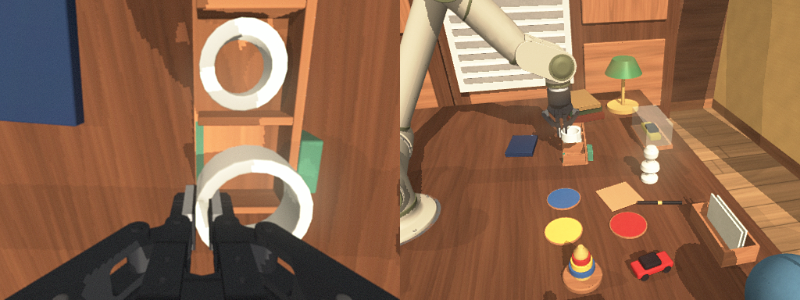

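The wrist view shows the ring held level, with its pinched wall at (210,225). Now I carry it to the mat.

Request:
move_arm(plan=[[0,0,0,-2,1,0,-1],[0,0,0,-5,2.8,0,-1],[0,0,0,-9,5.1,0,-1],[0,0,0,-13,7.4,0,-1],[0,0,0,-17,9.7,0,-1]])

```text
time_s: 6.0
position: [0.5859, 0.0357, 0.0924]
tool_rot: [[0.11, 0.994, -0.002], [0.994, -0.11, 0.0], [0.0, -0.002, -1.0]]
ft_force: [0.9, 0.2, -1.4]
grip_width: 0.0074
gripper_force: 55.5
```

Request:
move_arm(plan=[[0,0,0,-3.5,2,0,-1],[0,0,0,-6,3.4,0,-1],[0,0,0,-7.4,4.2,0,-1],[0,0,0,-7.4,4.2,2,-1],[0,0,0,-7.4,4.2,4,-1]])

```text
time_s: 6.5
position: [0.6193, -0.0407, 0.0524]
tool_rot: [[0.11, 0.994, -0.0], [0.994, -0.11, 0.0], [0.0, -0.0, -1.0]]
ft_force: [-0.5, 0.7, -1.1]
grip_width: 0.0072
gripper_force: 55.5
```

Request:
move_arm(plan=[[0,0,0,0,0,0,-1],[0,0,0,0,0,0,-1],[0,0,0,0,0,0,-1]])

```text
time_s: 6.8
position: [0.6198, -0.0404, 0.0543]
tool_rot: [[0.109, 0.994, 0.001], [0.994, -0.109, -0.0], [-0.0, 0.001, -1.0]]
ft_force: [0.7, -0.5, -1.7]
grip_width: 0.0073
gripper_force: 55.7
```

Run:
```python
from h import *
np.set_printoptions(precision=4,suppress=True)
S={n:env.get_image(n) for n in("scene","side")}
a=[]
for n,s in S.items():
    r=proj(s,[.6495,-.044,.004]).astype(int); c=s["color"][r[1]-60:r[1]+40,r[0]-65:r[0]+65]; a.append(cv2.resize(c,(400,300),interpolation=cv2.INTER_CUBIC))
    for k,z in(("mat",0),("ring_a",.046)):
        for t in env.tip_of(k,s)[:3]: print(n,k,round(t["conf"],2),atz(s,t["pixel"],z))
cv2.imwrite("pics/m1.png",np.hstack(a)[:,:,::-1])
o=env.observe();print(o["time_s"],o["position"],o["tool_rot"],o["grip_width"],o["ft_force"])
```

```text
scene mat 0.69 [ 0.6414 -0.0398  0.    ]
scene ring_a 0.85 [ 0.6531 -0.0403  0.046 ]
scene ring_a 0.71 [0.5721 0.2756 0.046 ]
scene ring_a 0.62 [0.5929 0.3555 0.046 ]
side mat 0.6 [ 0.6505 -0.0375  0.    ]
side ring_a 0.94 [ 0.6548 -0.044   0.046 ]
side ring_a 0.63 [0.5446 0.3038 0.046 ]
side ring_a 0.62 [0.5427 0.2242 0.046 ]
7.1 [ 0.6195 -0.0407  0.0538] [[ 0.1096  0.994   0.0007]
 [ 0.994  -0.1096 -0.0002]
 [-0.0001  0.0007 -1.    ]] 0.00749010161001486 [ 0.2397 -1.1788 -2.3167]
```

View pics/m1.png

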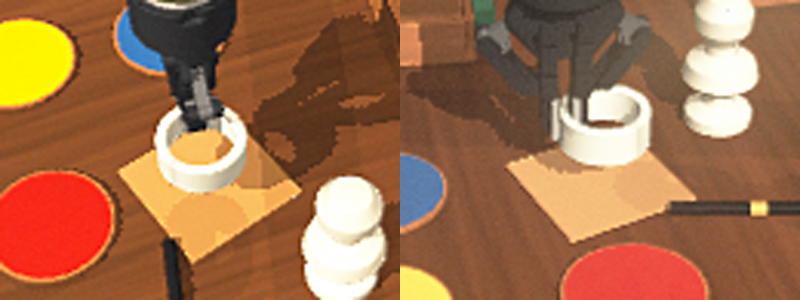

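Both views show the ring level above the mat. I lower it until it touches.

Request:
move_arm(plan=[[0,0,0,0,0,1.5,-1],[0,0,0,0,0,2.8,-1],[0,0,0,0,0,3.5,-1],[0,0,0,0,0,3.8,-1],[0,0,0,0,0,3.9,-1]])

```text
time_s: 7.6
position: [0.6194, -0.0408, 0.0141]
tool_rot: [[0.11, 0.994, -0.0], [0.994, -0.11, 0.0], [0.0, -0.0, -1.0]]
ft_force: [-0.3, -0.6, -1.6]
grip_width: 0.0077
gripper_force: 55.7
```

Request:
move_arm(plan=[[0,0,0,0,0,0.1,-1],[0,0,0,0,0,0.1,-1]])

```text
time_s: 7.8
position: [0.6195, -0.0408, 0.0136]
tool_rot: [[0.11, 0.994, 0.001], [0.994, -0.11, -0.0], [-0.0, 0.001, -1.0]]
ft_force: [-0.3, -0.5, -2.5]
grip_width: 0.0076
gripper_force: 55.7
```

Request:
move_arm(plan=[[0,0,0,0,0,0.1,-1],[0,0,0,0,0,0.1,-1]])

```text
time_s: 8.0
position: [0.6196, -0.0408, 0.0126]
tool_rot: [[0.11, 0.994, 0.001], [0.994, -0.11, -0.0], [-0.0, 0.001, -1.0]]
ft_force: [-0.1, -0.8, -0.8]
grip_width: 0.0074
gripper_force: 56.0
```

Request:
move_arm(plan=[[0,0,0,0,0,0.1,-1],[0,0,0,0,0,0.1,-1]])

```text
time_s: 8.2
position: [0.6196, -0.0408, 0.0126]
tool_rot: [[0.11, 0.994, 0.001], [0.994, -0.11, -0.0], [-0.0, 0.001, -1.0]]
ft_force: [-3.4, 0.4, 6.6]
grip_width: 0.0075
gripper_force: 57.4
```

Request:
move_arm(plan=[[0,0,0,0,0,0.1,-1],[0,0,0,0,0,0.1,-1]])

```text
time_s: 8.4
position: [0.6196, -0.0408, 0.0125]
tool_rot: [[0.11, 0.994, 0.002], [0.994, -0.11, -0.001], [-0.0, 0.002, -1.0]]
ft_force: [-6.0, 0.6, 14.9]
grip_width: 0.0073
gripper_force: 58.6
```

Contact made. I ease off, open gently and rise.

Request:
move_arm(plan=[[0,0,0,0,0,-0.2,-1],[0,0,0,0,0,-0.2,-0.3],[0,0,0,0,0,-0.2,-0.3],[0,0,0,0,0,-0.2,-0.3],[0,0,0,0,0,-0.2,-0.3]])

```text
time_s: 8.9
position: [0.6193, -0.0408, 0.0121]
tool_rot: [[0.11, 0.994, -0.0], [0.994, -0.11, 0.0], [0.0, -0.0, -1.0]]
ft_force: [0.3, -0.5, 0.1]
grip_width: 0.0298
gripper_force: 0.0
```

Request:
move_arm(plan=[[0,0,0,0,0,-1,-0.3],[0,0,0,0,0,-3,-0.3],[0,0,0,0,0,-6,-0.3],[0,0,0,0,0,-10,0.5],[0,0,0,0,0,-13,1]])

```text
time_s: 9.4
position: [0.6197, -0.0408, 0.1454]
tool_rot: [[0.11, 0.994, 0.002], [0.994, -0.11, -0.001], [-0.0, 0.002, -1.0]]
ft_force: [0.9, -0.0, 0.6]
grip_width: 0.0581
gripper_force: 0.0
```

Request:
move_arm(plan=[[0,0,0,-1,1,0,1],[0,0,0,-2,3,0,1],[0,0,0,-2,3,0,1]])

```text
time_s: 9.7
position: [0.6483, -0.0653, 0.143]
tool_rot: [[0.111, 0.994, 0.002], [0.994, -0.111, -0.001], [-0.001, 0.002, -1.0]]
ft_force: [-0.0, 0.6, 0.0]
grip_width: 0.0852
gripper_force: 0.0
```

```bash
cat > ring.py <<'E'
from h import *
from scipy.optimize import least_squares
from scipy.spatial import ConvexHull
def fit(p,mask,x0,z0,boreD,H=.030,OD=.070):
    """match convex outline of mask to ring silhouette; returns x,y"""
    c,_=cv2.findContours(mask.astype(np.uint8),cv2.RETR_EXTERNAL,cv2.CHAIN_APPROX_NONE)
    c=max(c,key=len)[:,0,:].astype(float)
    t=np.linspace(0,2*np.pi,120,endpoint=False)
    def f(v):
        P=np.array([proj(p,[v[0]+OD/2*np.cos(a),v[1]+OD/2*np.sin(a),z]) for z in(z0,z0+H) for a in t]).astype(np.float32)
        h=cv2.convexHull(P)
        return [cv2.pointPolygonTest(h,(float(a),float(b)),True) for a,b in c[::3]]
    r=least_squares(f,x0,loss="soft_l1",diff_step=1e-3); return r.x,np.std(f(r.x))
E
python3 - <<'E'
from ring import *
np.set_printoptions(precision=4,suppress=True)
o=env.observe();print(o["time_s"],o["position"],o["grip_width"])
P={n:env.get_image(n) for n in("wrist","scene","side")}
save(P["wrist"],"w4.png")
for n,p in P.items():
    for r in env.outline_of("ring_a",p):
        g=atz(p,r["bbox"][:2],.02)
        if np.hypot(g[0]-.65,g[1]+.044)<.04:
            print(n,r["conf"],fit(p,r["mask"],g[:2],.004,0))
            if n=="wrist":
                m=r["mask"].astype(np.uint8);c,_=cv2.findContours(m,cv2.RETR_CCOMP,cv2.CHAIN_APPROX_NONE)
                for cc in c:
                    if len(cc)>30: w=np.array([atz(p,x[0],.034) for x in cc])[:,:2].astype(np.float32)*1000; print(len(cc),cv2.fitEllipse(w))
E
```

```text
9.7 [ 0.6483 -0.0653  0.143 ] 0.08521579462003155
wrist 0.84 (array([ 0.6489, -0.0441]), np.float64(0.4830000502885686))
232 ((649.0189819335938, -43.21310806274414), (67.63734436035156, 71.00457763671875), 178.24453735351562)
161 ((649.5519409179688, -39.98361587524414), (46.13256072998047, 49.575706481933594), 82.44668579101562)
scene 0.56 (array([ 0.6501, -0.0439]), np.float64(0.3943666706452708))
```

View pics/w4.png

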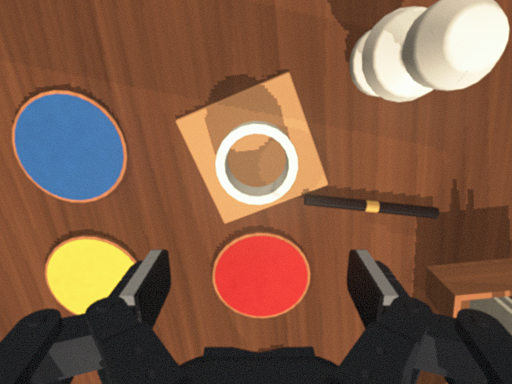

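The wrist view shows the ring flat on the mat at (257,163), released. I centre over it and take it across the outside.

Request:
move_arm(plan=[[0,0,0,1.5,-0.1,2,1],[0,0,0,2.1,-0.1,5,1],[0,0,0,2.1,-0.1,8,1],[0,0,0,2.1,-0.1,8.5,1],[0,0,0,2.1,-0.1,8.5,1]])

```text
time_s: 10.5
position: [0.648, -0.0428, 0.0572]
tool_rot: [[0.11, 0.994, -0.001], [0.994, -0.11, 0.0], [0.0, -0.001, -1.0]]
ft_force: [0.6, 0.0, 0.3]
grip_width: 0.0853
gripper_force: 0.0
```

Request:
move_arm(plan=[[0,0,0,0,0,1.5,1],[0,0,0,0,0,3,1],[0,0,0,0,0,4.3,1],[0,0,0,0,0,5,1],[0,0,0,0,0,5,1]])

```text
time_s: 11.0
position: [0.6482, -0.043, 0.0071]
tool_rot: [[0.11, 0.994, -0.001], [0.994, -0.11, 0.0], [0.0, -0.001, -1.0]]
ft_force: [0.1, -0.5, 0.5]
grip_width: 0.0853
gripper_force: 0.0
```

Request:
move_arm(plan=[[0,0,0,0,0,0,1],[0,0,0,0,0,0,0.5],[0,0,0,0,0,0,0.5],[0,0,0,0,0,0,0.5],[0,0,0,0,0,0,0.5]], squeeze=40)

```text
time_s: 11.5
position: [0.6488, -0.0431, 0.0084]
tool_rot: [[0.11, 0.994, 0.002], [0.994, -0.11, -0.0], [-0.0, 0.002, -1.0]]
ft_force: [-0.3, 0.2, 6.8]
grip_width: 0.0675
gripper_force: 46.0
```

Request:
move_arm(plan=[[0,0,0,0,0,0,0.4],[0,0,0,0,0,-0.3,0.4],[0,0,0,0,0,-1,0.4],[0,0,0,0,0,-2,0.4],[0,0,0,0,0,-3,0.4]], squeeze=60)

```text
time_s: 12.0
position: [0.6483, -0.043, 0.0382]
tool_rot: [[0.11, 0.994, 0.0], [0.994, -0.11, 0.0], [0.0, 0.0, -1.0]]
ft_force: [0.2, -0.1, -2.1]
grip_width: 0.0676
gripper_force: 67.6
```

Run:
```python
from ring import *
np.set_printoptions(precision=4,suppress=True)
o=env.observe();print(o["time_s"],o["position"],o["grip_width"],o["ft_force"],o["gripper_force"])
P={n:env.get_image(n) for n in("wrist","scene","side")}
a=[]
for n in("scene","side"):
    s=P[n]; r=proj(s,[.6495,-.044,.04]).astype(int); c=s["color"][r[1]-60:r[1]+40,r[0]-65:r[0]+65]; a.append(cv2.resize(c,(400,300),interpolation=cv2.INTER_CUBIC))
cv2.imwrite("pics/m2.png",np.hstack(a)[:,:,::-1])
```

```text
12.0 [ 0.6483 -0.043   0.0382] 0.06758623911146594 [ 0.2029 -0.0677 -2.1164] 67.62195127565064
```

View pics/m2.png

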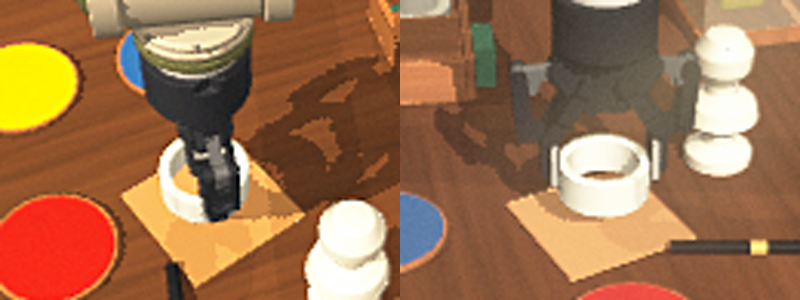

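Held level and the bore is free. I rise and carry it beside the gauge for a closer view.

Request:
move_arm(plan=[[0,0,0,0,0,-2,0.4],[0,0,0,-1,0,-5,0.4],[0,0,0,-4,-0.5,-8,0.4],[0,0,0,-8,-1,-11,0.4],[0,0,0,-12,-1.4,-12.3,0.4]])

```text
time_s: 12.65
position: [0.6214, -0.1618, 0.1631]
tool_rot: [[0.109, 0.994, 0.003], [0.994, -0.109, -0.002], [-0.001, 0.004, -1.0]]
ft_force: [0.7, -0.6, -1.8]
grip_width: 0.0676
gripper_force: 68.3
```

Request:
move_arm(plan=[[0,0,0,-4.5,-0.5,0,0.4],[0,0,0,-9,-1,0,0.4],[0,0,0,-13.5,-1.6,0,0.4],[0,0,0,-18,-2.1,0,0.4],[0,0,0,-21,-2.5,0,0.4]])

```text
time_s: 13.15
position: [0.572, -0.3696, 0.1597]
tool_rot: [[0.112, 0.994, -0.001], [0.994, -0.112, 0.0], [0.0, -0.001, -1.0]]
ft_force: [-0.4, 0.9, -2.5]
grip_width: 0.0675
gripper_force: 68.2
```

Request:
move_arm(plan=[[0,0,0,-1,-0.1,0,0.4],[0,0,0,-1,-0.1,0,0.4],[0,0,0,-1,-0.1,0,0.4]])

```text
time_s: 13.45
position: [0.5716, -0.3753, 0.1601]
tool_rot: [[0.109, 0.994, -0.0], [0.994, -0.109, 0.001], [0.001, -0.0, -1.0]]
ft_force: [-0.1, -0.1, -1.7]
grip_width: 0.0677
gripper_force: 68.2
```

Run:
```python
from ring import *
np.set_printoptions(precision=4,suppress=True)
o=env.observe();print(o["time_s"],o["position"],o["tool_rot"],o["grip_width"],o["ft_force"],o["gripper_force"])
P={n:env.get_image(n) for n in("wrist","scene","side")}
save(P["wrist"],"w5.png"); T=[];B=[]
def dist(c,p): return c
for n,p in P.items():
    for k,z in(("gauge",0),("gauge_tip",.098)):
        r=env.tip_of(k,p)
        if r: print(n,k,r[0]["conf"],r[0]["pixel"],atz(p,r[0]["pixel"],z)); 
    # colour-fit: yellow & blue collars silhouettes
    hsv=cv2.cvtColor(p["color"],cv2.COLOR_RGB2HSV)
    g=proj(p,[.491,-.312,.05]); yy,xx=np.mgrid[:384,:512]; near=np.hypot(xx-g[0],yy-g[1])<(90 if n=="wrist" else 40)
    for nm,lo,hi,zt,zb,D in(("blue",100,128,.045,.031,.060),("yellow",23,33,.059,.045,.050),):
        m=(hsv[...,0]>=lo)&(hsv[...,0]<=hi)&(hsv[...,1]>120)&(hsv[...,2]>60)&near
        m=m.astype(np.uint8); nc,l,st,_=cv2.connectedComponentsWithStats(m)
        if nc<2: continue
        i=1+np.argmax(st[1:,4]); mm=(l==i)
        try: print("  ",nm,st[i,4],*fit(p,mm,[.491,-.312],zb,0,H=zt-zb,OD=D))
        except Exception as e: print(e)
```

```text
13.45 [ 0.5716 -0.3753  0.1601] [[ 0.1089  0.9941 -0.0003]
 [ 0.9941 -0.1089  0.0009]
 [ 0.0009 -0.0004 -1.    ]] 0.06767517799255113 [-0.0675 -0.1245 -1.6629] 68.23878320647054
wrist gauge 0.79 [170.9, 122.3] [ 0.4928 -0.3142  0.    ]
wrist gauge_tip 0.8 [128.0, 132.0] [ 0.4914 -0.3119  0.098 ]
   blue 111 [ 0.4876 -0.3181] 1.4405145280584075
   yellow 502 [ 0.4838 -0.3165] 2.2337378214137846
scene gauge 0.87 [113.3, 220.5] [ 0.5014 -0.3157  0.    ]
scene gauge_tip 0.74 [232.6, 229.4] [ 0.7016 -0.056   0.098 ]
   blue 132 [ 0.4832 -0.3159] 1.452865731563797
   yellow 56 [ 0.4791 -0.3187] 0.8539847539537887
side gauge 0.84 [234.0, 354.1] [ 0.4916 -0.3164  0.    ]
side gauge_tip 0.77 [227.5, 313.0] [ 0.4858 -0.3103  0.098 ]
   blue 93 [ 0.4947 -0.3062] 1.847763533827121
   yellow 204 [ 0.4579 -0.2169] 4.076360832424932
```

View pics/w5.png

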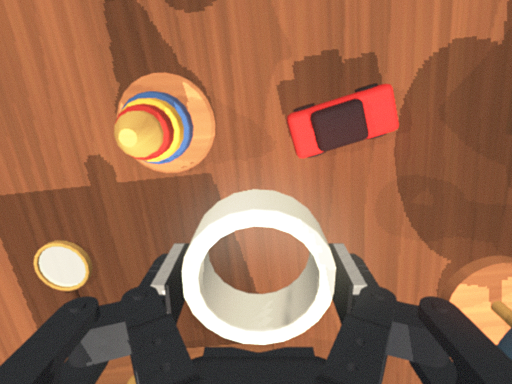

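Run:
```python
from ring import *
np.set_printoptions(precision=4,suppress=True)
p=env.get_image("wrist")
for px in((126,133),(128,132)): print("tip",atz(p,px,.098))
r=env.outline_of("gauge",p)[0]; m=r["mask"]; print(r["conf"],r["bbox"])
c,_=cv2.findContours(m.astype(np.uint8),cv2.RETR_EXTERNAL,cv2.CHAIN_APPROX_NONE); c=max(c,key=len)[:,0,:]
t=np.linspace(0,2*np.pi,60)
prof=[(0,.046),(.013,.046),(.031,.03),(.045,.03),(.059,.025),(.073,.0208),(.082,.0165),(.098,.006)]
def f(v):
    im=np.zeros((384*4,512*4),np.uint8)
    for (z1,r1),(z2,r2) in zip(prof[:-1],prof[1:]):
        P=np.array([proj(p,[v[0]+q*np.cos(a),v[1]+q*np.sin(a),z]) for z,q in((z1,r1),(z2,r2)) for a in t]).astype(np.float32)
        cv2.fillConvexPoly(im,(cv2.convexHull(P)*4).astype(np.int32),1)
    im=im.reshape(384,4,512,4).mean((1,3)); return np.abs(im-m).sum()
from scipy.optimize import minimize
s=minimize(f,[.491,-.312],method="Nelder-Mead",options=dict(initial_simplex=[[.488,-.310],[.494,-.312],[.490,-.316]],xatol=1e-4)); print("gauge",s.x,s.fun)
for r in env.outline_of("ring_a",p)[:2]:
    print(r["conf"],r["bbox"],fit(p,r["mask"],[.5716,-.376],.1555,0), fit(p,r["mask"],[.5716,-.376],.157,0))
o=env.observe();print(o["time_s"],o["position"])
```

```text
tip [ 0.4897 -0.3133  0.098 ]
tip [ 0.4912 -0.3128  0.098 ]Traceback (most recent call last):
  File "<stdin>", line 5, in <module>
IndexError: list index out of range
```

```bash
cat > gf.py <<'E'
from ring import *
from scipy.optimize import minimize
np.set_printoptions(precision=4,suppress=True)
prof=[(0,.046),(.013,.046),(.031,.03),(.045,.03),(.059,.025),(.073,.0208),(.082,.0165),(.098,.006)]
t=np.linspace(0,2*np.pi,60)
for n in("wrist","side","scene"):
    p=env.get_image(n)
    R=[r for r in env.outline_of("gauge",p) if r["conf"]>.4]
    if R:
        m=R[0]["mask"]
        def f(v):
            im=np.zeros((384*4,512*4),np.uint8)
            for (z1,r1),(z2,r2) in zip(prof[:-1],prof[1:]):
                P=np.array([proj(p,[v[0]+q*np.cos(a),v[1]+q*np.sin(a),z]) for z,q in((z1,r1),(z2,r2)) for a in t]).astype(np.float32)
                cv2.fillConvexPoly(im,(cv2.convexHull(P)*4).astype(np.int32),1)
            im=im.reshape(384,4,512,4).mean((1,3)); return np.abs(im-m).sum()
        s=minimize(f,[.491,-.312],method="Nelder-Mead",options=dict(initial_simplex=[[.488,-.310],[.494,-.312],[.490,-.316]],xatol=1e-4)); print(n,"gauge",R[0]["conf"],s.x,s.fun,m.sum())
    if n=="wrist":
        for r in env.outline_of("ring_a",p)[:1]:
            print(r["conf"],fit(p,r["mask"],[.5716,-.376],.1555,0))
        for (px,z,w) in(((215,122),.013,"foot x+"),((165,172),.013,"foot y-"),((165,73),.0,"foot y+")): print(w,atz(p,px,z))
o=env.observe();print(o["time_s"],o["position"])
E
python3 gf.py
```

```text
wrist gauge 0.7 [ 0.4911 -0.3157] 220.4375 7989
foot x+ [ 0.5369 -0.3189  0.013 ]
foot y- [ 0.4812 -0.3607  0.013 ]
foot y+ [ 0.4959 -0.2709  0.    ]
side gauge 0.98 [ 0.4909 -0.3167] 154.375 2159
scene gauge 0.95 [ 0.4934 -0.3133] 65.375 1089
14.35 [ 0.5712 -0.3765  0.1603]
```

Fits put the gauge at about (0.491, -0.315). The wrist view shows its tip at (126,133) and the ring bore clear at (259,265). I move above the gauge and look again.

Request:
move_arm(plan=[[0,0,0,1.5,-2.5,0,0.4],[0,0,0,3.5,-5.5,0,0.4],[0,0,0,5.2,-8.7,0,0.4],[0,0,0,5.2,-8.7,2,0.4],[0,0,0,5.2,-8.7,4.2,0.4]])

```text
time_s: 14.85
position: [0.4903, -0.3152, 0.1192]
tool_rot: [[0.11, 0.994, 0.002], [0.994, -0.11, -0.002], [-0.002, 0.002, -1.0]]
ft_force: [0.8, 0.4, -2.6]
grip_width: 0.0674
gripper_force: 68.4
```

Request:
move_arm(plan=[[0,0,0,0,0,0,0.4],[0,0,0,0,0,0,0.4],[0,0,0,0,0,0,0.4]])

```text
time_s: 15.15
position: [0.491, -0.3158, 0.1195]
tool_rot: [[0.11, 0.994, 0.001], [0.994, -0.11, -0.001], [-0.001, 0.002, -1.0]]
ft_force: [-0.5, 0.5, -1.6]
grip_width: 0.0672
gripper_force: 68.2
```

Run:
```python
from h import *
np.set_printoptions(precision=4,suppress=True)
o=env.observe();print(o["time_s"],o["position"],o["grip_width"],o["ft_force"])
P={n:env.get_image(n) for n in("wrist","scene","side")}
a=[]; T=np.array(o["position"]); c=T[:2]+[0,-.0008]
for n,w in(("wrist",0),("scene",45),("side",45)):
    s=P[n]; im=s["color"].copy()
    if w:
        r=proj(s,[.491,-.315,.09]).astype(int); im=im[r[1]-w:r[1]+w,r[0]-w:r[0]+w]; im=cv2.resize(im,(266,266),interpolation=cv2.INTER_CUBIC)
    else:
        for t in np.linspace(0,6.28,90):
            for zz,rr,col in((T[2]+.0255,.027,(255,0,255)),(T[2]+.0255,.035,(0,0,255))):
                u=proj(s,[c[0]+rr*np.cos(t),c[1]+rr*np.sin(t),zz]); cv2.circle(im,(int(u[0]),int(u[1])),0,col,-1)
        im=im[128:384,128:384]; im=cv2.resize(im,(266,266))
    a.append(im)
    r=env.tip_of("gauge_tip",s); print(n,[(x["conf"],x["pixel"],atz(s,x["pixel"],.098)) for x in r[:1]])
cv2.imwrite("pics/g1.png",np.hstack(a)[:,:,::-1])
```

```text
15.15 [ 0.491  -0.3158  0.1195] 0.06716056231567342 [-0.5027  0.4513 -1.6388]
wrist [(0.61, [256.4, 229.0], array([ 0.4899, -0.3129,  0.098 ]))]
scene [(0.68, [99.2, 194.9], array([ 0.4925, -0.3172,  0.098 ]))]
side [(0.74, [230.0, 314.4], array([ 0.4895, -0.3144,  0.098 ]))]
```

View pics/g1.png

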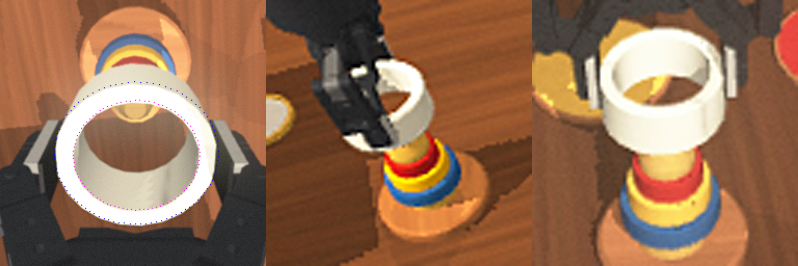

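The overlay matches the held ring, and the gauge sits under its bore. I descend, slowly near the yellow collar.

Request:
move_arm(plan=[[0,0,0,0.1,0,1,0.4],[0,0,0,0.1,0,2.2,0.4],[0,0,0,0.1,0,3.4,0.4],[0,0,0,0.1,0,4.5,0.4],[0,0,0,0.1,0,5.1,0.4]])

```text
time_s: 15.95
position: [0.4902, -0.3139, 0.0656]
tool_rot: [[0.11, 0.994, -0.002], [0.994, -0.11, 0.002], [0.001, -0.002, -1.0]]
ft_force: [0.2, -0.2, -1.5]
grip_width: 0.0677
gripper_force: 68.3
```

Request:
move_arm(plan=[[0,0,0,0,0,0.2,0.4],[0,0,0,0,0,0.4,0.4]])

```text
time_s: 16.15
position: [0.4907, -0.3144, 0.0633]
tool_rot: [[0.11, 0.994, 0.0], [0.994, -0.11, -0.0], [-0.0, 0.0, -1.0]]
ft_force: [0.2, -0.3, -0.6]
grip_width: 0.0673
gripper_force: 68.3
```

Request:
move_arm(plan=[[0,0,0,0,0,0.2,0.4],[0,0,0,0,0,0.4,0.4]])

```text
time_s: 16.35
position: [0.4907, -0.3144, 0.0595]
tool_rot: [[0.11, 0.994, 0.001], [0.994, -0.11, -0.001], [-0.0, 0.001, -1.0]]
ft_force: [0.9, 0.5, -1.8]
grip_width: 0.0674
gripper_force: 68.3
```

Request:
move_arm(plan=[[0,0,0,0,0,0.2,0.4],[0,0,0,0,0,0.4,0.4],[0,0,0,0,0,0.5,0.4]])

```text
time_s: 16.65
position: [0.4905, -0.3143, 0.0542]
tool_rot: [[0.11, 0.994, -0.0], [0.994, -0.11, 0.0], [0.0, -0.0, -1.0]]
ft_force: [1.2, 0.3, -1.7]
grip_width: 0.0673
gripper_force: 68.3
```

Request:
move_arm(plan=[[0,0,0,0,0,0.2,0.4],[0,0,0,0,0,0.3,0.4]])

```text
time_s: 16.85
position: [0.4905, -0.3143, 0.0511]
tool_rot: [[0.11, 0.994, -0.0], [0.994, -0.11, 0.0], [0.0, -0.0, -1.0]]
ft_force: [0.7, 0.6, -1.5]
grip_width: 0.0676
gripper_force: 68.3
```

Request:
move_arm(plan=[[0,0,0,0,0,0.1,0.4],[0,0,0,0,0,0.2,0.4]])

```text
time_s: 17.05
position: [0.4906, -0.3143, 0.0496]
tool_rot: [[0.11, 0.994, 0.0], [0.994, -0.11, -0.0], [-0.0, 0.0, -1.0]]
ft_force: [-3.8, 1.9, 8.2]
grip_width: 0.0678
gripper_force: 69.8
```

It stopped at blue height (TCP 0.0495). I let go.

Request:
move_arm(plan=[[0,0,0,0,0,-0.1,0.4],[0,0,0,0,0,-0.1,1],[0,0,0,0,0,-0.1,1],[0,0,0,0,0,-0.1,1],[0,0,0,0,0,-0.1,1]])

```text
time_s: 17.55
position: [0.4906, -0.3143, 0.0503]
tool_rot: [[0.11, 0.994, 0.0], [0.994, -0.11, -0.0], [-0.0, 0.0, -1.0]]
ft_force: [-1.0, -0.7, -0.3]
grip_width: 0.0856
gripper_force: 0.0
```

Request:
move_arm(plan=[[0,0,0,0,0,0,1],[0,0,0,0,0,0,1],[0,0,0,0,0,0,1],[0,0,0,0,0,0,1],[0,0,0,0,0,0,1]])

```text
time_s: 18.05
position: [0.4906, -0.3143, 0.0503]
tool_rot: [[0.11, 0.994, -0.0], [0.994, -0.11, 0.0], [0.0, -0.0, -1.0]]
ft_force: [0.3, -0.3, 0.2]
grip_width: 0.0858
gripper_force: 0.0
```

Run:
```python
from h import *
np.set_printoptions(precision=4,suppress=True)
o=env.observe();print(o["time_s"],o["position"],o["grip_width"],o["ft_force"])
P={n:env.get_image(n) for n in("wrist","scene","side")}
a=[]
for n,w in(("wrist",0),("scene",45),("side",45)):
    s=P[n]; im=s["color"]
    if w:
        r=proj(s,[.491,-.315,.06]).astype(int); im=im[r[1]-w:r[1]+w,r[0]-w:r[0]+w]
    else: im=im[128:384,128:384]
    a.append(cv2.resize(im,(266,266),interpolation=cv2.INTER_CUBIC))
cv2.imwrite("pics/g2.png",np.hstack(a)[:,:,::-1])
for n in("scene","side","wrist"):
  for r in env.tip_of("coaster_blue",P[n])[:1]: print(n,r["conf"],atz(P[n],r["pixel"],0))
  for r in env.outline_of("coaster_blue",P[n])[:2]:
    m=r["mask"].astype(np.uint8);c,_=cv2.findContours(m,cv2.RETR_EXTERNAL,cv2.CHAIN_APPROX_NONE); w=np.array([atz(P[n],x[0],.005) for x in max(c,key=len)])[:,:2].astype(np.float32)*1000
    print(n,r["conf"],cv2.fitEllipse(w)[:2])
```

```text
18.05 [ 0.4906 -0.3143  0.0503] 0.0858219760788531 [ 0.3356 -0.2542  0.2008]
scene 0.67 [ 0.4819 -0.0124  0.    ]
scene 0.86 ((481.9938049316406, -15.383270263671875), (102.58245849609375, 106.15821838378906))
scene 0.55 ((501.3011474609375, -312.02606201171875), (73.28318786621094, 86.11942291259766))
side 0.67 ((646.5514526367188, -45.1816291809082), (122.93824005126953, 131.56065368652344))
side 0.66 ((443.0309143066406, -35.10968017578125), (25.735252380371094, 63.208396911621094))
wrist 0.16 [ 0.4842 -0.3931  0.    ]
wrist 0.67 ((460.3881530761719, -193.59466552734375), (24.01288414001465, 89.7787094116211))
wrist 0.19 ((635.8837280273438, -341.3538513183594), (52.075191497802734, 69.62532043457031))
```

View pics/g2.png

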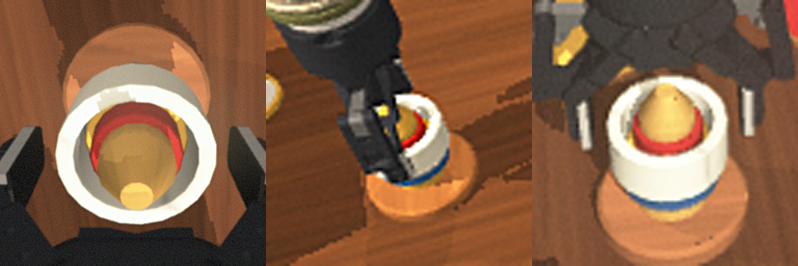

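The ring rests on blue: the blue collar shows just beneath it in the side view at (665,195). I have used up my picture views, so from here I go by numbers. Next: retake the ring and lift it off.

Request:
move_arm(plan=[[0,0,0,0,0,0,0.4],[0,0,0,0,0,0,0.4],[0,0,0,0,0,0,0.4],[0,0,0,0,0,0,0.4],[0,0,0,0,0,0,0.4]], squeeze=60)

```text
time_s: 19.0
position: [0.4907, -0.3144, 0.0509]
tool_rot: [[0.11, 0.994, 0.001], [0.994, -0.11, -0.001], [-0.001, 0.001, -1.0]]
ft_force: [-1.3, -0.3, 5.5]
grip_width: 0.0672
gripper_force: 67.8
```

Request:
move_arm(plan=[[0,0,0,0,0,-0.5,0.4],[0,0,0,0,0,-1.5,0.4],[0,0,0,0,0,-3,0.4],[0,0,0,0,0,-4.5,0.4],[0,0,0,0,0,-6,0.4]])

```text
time_s: 19.5
position: [0.4905, -0.3143, 0.1114]
tool_rot: [[0.11, 0.994, 0.0], [0.994, -0.11, -0.0], [-0.0, 0.0, -1.0]]
ft_force: [-0.3, 0.9, -2.1]
grip_width: 0.0672
gripper_force: 67.7
```

Request:
move_arm(plan=[[0,0,0,0,0,-2,0.4],[0,0,0,0,0,-4,0.4],[0,0,0,0,0,-6,0.4],[0,0,0,2,0,-6,0.4],[0,0,0,5,0,-6,0.4]])

```text
time_s: 20.0
position: [0.4958, -0.2642, 0.1704]
tool_rot: [[0.112, 0.994, 0.0], [0.994, -0.112, -0.0], [-0.0, 0.0, -1.0]]
ft_force: [-0.2, -0.1, -1.9]
grip_width: 0.0673
gripper_force: 67.8
```

Request:
move_arm(plan=[[0,0,0,4,-0.3,0,0.4],[0,0,0,8,-0.7,0,0.4],[0,0,0,12,-1,0,0.4],[0,0,0,15.5,-1.3,0,0.4],[0,0,0,17.8,-1.5,0,0.4]])

```text
time_s: 20.5
position: [0.4997, -0.0826, 0.1699]
tool_rot: [[0.108, 0.994, -0.001], [0.994, -0.108, 0.001], [0.001, -0.001, -1.0]]
ft_force: [0.6, 1.1, -1.6]
grip_width: 0.0676
gripper_force: 67.8
```

Request:
move_arm(plan=[[0,0,0,0,0,0,0.4],[0,0,0,0,0,0,0.4],[0,0,0,0,0,0,0.4]])

```text
time_s: 20.8
position: [0.5005, -0.0863, 0.1701]
tool_rot: [[0.11, 0.994, -0.0], [0.994, -0.11, 0.0], [-0.0, -0.0, -1.0]]
ft_force: [-0.3, -0.8, -1.1]
grip_width: 0.067
gripper_force: 67.8
```

Run:
```python
from ring import *
np.set_printoptions(precision=4,suppress=True)
o=env.observe();print(o["time_s"],o["position"],o["tool_rot"],o["grip_width"],o["ft_force"])
T=o["position"]
for n in("wrist","scene","side"):
    p=env.get_image(n); save(p,"b_%s.png"%n)
    hsv=cv2.cvtColor(p["color"],cv2.COLOR_RGB2HSV)
    g=proj(p,[.48,-.014,.005]); yy,xx=np.mgrid[:384,:512]
    m=((hsv[...,0]>100)&(hsv[...,0]<125)&(hsv[...,1]>130)&(np.hypot(xx-g[0],yy-g[1])<(130 if n=="wrist" else 40))).astype(np.uint8)
    nc,l,st,_=cv2.connectedComponentsWithStats(m); i=1+np.argmax(st[1:,4]); c,_=cv2.findContours((l==i).astype(np.uint8),cv2.RETR_EXTERNAL,cv2.CHAIN_APPROX_NONE)
    w=np.array([atz(p,x[0],.005)[:2] for x in max(c,key=len)])*1000
    f=lambda v:np.hypot(w[:,0]-v[0],w[:,1]-v[1])-v[2]
    r=least_squares(f,[480,-14,50],loss="soft_l1"); print(n,"coaster",r.x,np.std(f(r.x)),st[i])
    for r in env.outline_of("ring_a",p):
        q=atz(p,r["bbox"][:2],T[2]+.01)
        if np.hypot(q[0]-T[0],q[1]-T[1])<.05: print("ring",r["conf"],fit(p,r["mask"],T[:2],T[2]-.0045,0))
```

```text
20.8 [ 0.5005 -0.0863  0.1701] [[ 0.1102  0.9939 -0.0004]
 [ 0.9939 -0.1102  0.    ]
 [-0.     -0.0004 -1.    ]] 0.06695772327993753 [-0.3362 -0.7552 -1.0731]
wrist coaster [479.2182 -16.4155  47.4843] 0.2784265420962067 [ 180   52   99  103 8019]
ring 0.62 (array([ 0.5001, -0.0879]), np.float64(1.270778039224336))
scene coaster [480.7032 -15.1819  45.9053] 1.0170835293896674 [205 168  33  26 683]
ring 0.71 (array([ 0.5012, -0.0806]), np.float64(2.8603387646274796))
side coaster [482.     -16.4289  47.0147] 7.706859150857781e-08 [193 247   2   2   2]
ring 0.6 (array([ 0.4993, -0.0915]), np.float64(0.4598251861810048))
```

Request:
move_arm(plan=[[0,0,0,3,-1.2,0,0.4],[0,0,0,6,-2.5,1,0.4],[0,0,0,6.9,-2.9,4.5,0.4],[0,0,0,6.9,-2.9,8.5,0.4],[0,0,0,6.9,-2.9,11.5,0.4]])

```text
time_s: 21.6
position: [0.4789, -0.0139, 0.0538]
tool_rot: [[0.109, 0.994, -0.001], [0.994, -0.109, 0.0], [0.0, -0.001, -1.0]]
ft_force: [-0.2, -0.0, -1.7]
grip_width: 0.0673
gripper_force: 67.7
```

Request:
move_arm(plan=[[0,0,0,0,0,1.5,0.4],[0,0,0,0,0,2.8,0.4],[0,0,0,0,0,3.7,0.4],[0,0,0,0,0,4,0.4],[0,0,0,0,0,4,0.4]])

```text
time_s: 22.1
position: [0.4795, -0.0144, 0.0153]
tool_rot: [[0.11, 0.994, -0.0], [0.994, -0.11, 0.0], [0.0, -0.0, -1.0]]
ft_force: [-0.7, 0.5, -1.6]
grip_width: 0.0675
gripper_force: 67.9
```

Request:
move_arm(plan=[[0,0,0,0,0,0.2,0.4],[0,0,0,0,0,0.3,0.4]])

```text
time_s: 22.3
position: [0.4797, -0.0143, 0.0127]
tool_rot: [[0.11, 0.994, 0.001], [0.994, -0.11, -0.0], [-0.0, 0.001, -1.0]]
ft_force: [0.2, -0.3, -2.0]
grip_width: 0.0674
gripper_force: 67.9
```

Request:
move_arm(plan=[[0,0,0,-0.1,0,0.1,0.4],[0,0,0,-0.1,0,0.2,0.4]])

```text
time_s: 22.5
position: [0.4795, -0.0154, 0.0108]
tool_rot: [[0.11, 0.994, 0.001], [0.994, -0.11, -0.0], [-0.0, 0.001, -1.0]]
ft_force: [-3.6, 0.5, 18.8]
grip_width: 0.0672
gripper_force: 70.6
```

Request:
move_arm(plan=[[0,0,0,0,0,0.1,0.4],[0,0,0,0,0,0.1,0.4]])

```text
time_s: 22.7
position: [0.4795, -0.0154, 0.0108]
tool_rot: [[0.109, 0.994, 0.001], [0.994, -0.109, -0.001], [-0.001, 0.001, -1.0]]
ft_force: [-4.4, -1.3, 19.1]
grip_width: 0.0676
gripper_force: 70.5
```

Request:
move_arm(plan=[[0,0,0,0,0,0.1,0.4],[0,0,0,0,0,0.1,0.4]])

```text
time_s: 22.9
position: [0.4795, -0.0154, 0.0108]
tool_rot: [[0.109, 0.994, 0.002], [0.994, -0.109, -0.001], [-0.001, 0.002, -1.0]]
ft_force: [-7.2, 0.1, 32.7]
grip_width: 0.0674
gripper_force: 72.2
```

Seated on the coaster. I ease off, release, rise and step aside.

Request:
move_arm(plan=[[0,0,0,0,0,-0.2,0.4],[0,0,0,0,0,-0.2,0.4],[0,0,0,0,0,-0.2,1],[0,0,0,0,0,-0.2,1],[0,0,0,0,0,-0.2,1]])

```text
time_s: 23.4
position: [0.4793, -0.0152, 0.0101]
tool_rot: [[0.11, 0.994, -0.0], [0.994, -0.11, 0.0], [0.0, -0.0, -1.0]]
ft_force: [0.0, 0.1, -1.4]
grip_width: 0.0854
gripper_force: 0.0
```

Request:
move_arm(plan=[[0,0,0,0,0,-0.3,1],[0,0,0,0,0,-2,1],[0,0,0,0,0,-5,1],[0,0,0,0,0,-9,1],[0,0,0,0,0,-13,1]])

```text
time_s: 23.9
position: [0.4789, -0.0151, 0.1417]
tool_rot: [[0.11, 0.994, -0.001], [0.994, -0.11, 0.0], [0.0, -0.001, -1.0]]
ft_force: [0.1, -1.3, 0.1]
grip_width: 0.0855
gripper_force: 0.0
```

Request:
move_arm(plan=[[0,0,0,-2,0,-2,1],[0,0,0,-5,0,-2,1],[0,0,0,-5,0,-2,1],[0,0,0,-5,0,-2,1]])

```text
time_s: 24.3
position: [0.4736, -0.065, 0.1602]
tool_rot: [[0.111, 0.994, -0.0], [0.994, -0.111, 0.0], [0.0, -0.001, -1.0]]
ft_force: [0.8, -0.3, -0.7]
grip_width: 0.0854
gripper_force: 0.0
```

Run:
```python
from ring import *
np.set_printoptions(precision=4,suppress=True)
o=env.observe();print(o["time_s"],o["position"],o["grip_width"],o["ft_force"])
for n in("wrist","scene","side"):
    p=env.get_image(n)
    hsv=cv2.cvtColor(p["color"],cv2.COLOR_RGB2HSV)
    g=proj(p,[.48,-.016,.005]); yy,xx=np.mgrid[:384,:512]
    m=((hsv[...,0]>100)&(hsv[...,0]<125)&(hsv[...,1]>130)&(np.hypot(xx-g[0],yy-g[1])<(130 if n=="wrist" else 40))).astype(np.uint8)
    c,_=cv2.findContours(m,cv2.RETR_EXTERNAL,cv2.CHAIN_APPROX_NONE)
    w=np.array([atz(p,x[0],.005)[:2] for x in max(c,key=len)])*1000
    f=lambda v:np.hypot(w[:,0]-v[0],w[:,1]-v[1])-v[2]
    r=least_squares(f,[480,-16,48],loss="soft_l1"); print(n,"coaster",r.x,np.std(f(r.x)))
    for r in env.outline_of("ring_a",p):
        q=atz(p,r["bbox"][:2],.02)
        if np.hypot(q[0]-.48,q[1]+.016)<.05: print("ring",r["conf"],fit(p,r["mask"],[.48,-.016],.005,0))
```

```text
24.3 [ 0.4736 -0.065   0.1602] 0.08539066838016034 [ 0.8055 -0.3206 -0.747 ]
wrist coaster [478.0035 -17.1068  45.979 ] 2.7422479803372615
ring 0.89 (array([ 0.4793, -0.0168]), np.float64(0.384348139743864))
scene coaster [480.6595 -15.1909  44.2131] 4.118051810147163
ring 0.91 (array([ 0.4809, -0.0172]), np.float64(0.4255612498669529))Traceback (most recent call last):
  File "<stdin>", line 10, in <module>
ValueError: max() iterable argument is empty
```

The ring is within about 2 mm of the coaster's centre, flat and released, so I hand the job in.

```bash
python3 -c "
from rig import env
print(env.close_job())"
```

```text
the job is handed in; nothing more can be done
None
```

The ring from the marked stall stopped on the blue collar, so its bore is the 54 mm one; it now lies flat on the blue coaster, within about 2 mm of centre, and the job was handed in at about 24.5 s, though I viewed 11 pictures, one over the limit of 10.

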